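Put the crayon case away behind the organiser's detent cover

TASK

The orange crayon case belongs in the covered compartment of the sky-blue organiser. Take the white cover by its red tab and slide it open: on the way it stops against a bump hidden in its rail, where it must be raised to pass and let down again beyond, and it should end fully open and fully down. Then lower the crayon case into the compartment without dropping it, lying flat on the floor of the compartment, let go, and leave the jar, the elephant and the spoon rest where they stand.

Things in the scene. Friction and masses are not known exactly. Their poses are not given: they have to be found in the camera images.
- organiser: Sky-blue organiser, screw-clamped to a raised wooden board 215 x 270 mm (x -105..110, top 40 mm above desk); fixed. Origin: middle of the footprint, on the desk; x away from the robot, y to the left. Low front part x -98..40, y -116..116, top 90 mm above desk (front guide rail 96): at -y the open-topped compartment that the cover shuts, at +y a closed half, along x 2..40 the closed rail.
- wall_top (a point): Middle of the front top edge of the organiser's tall back part, an upright 231 mm wide in y and 60 mm deep, 240 mm above desk, with pencils standing in it up to 271 mm above desk. Its front face is 13 mm behind the cover's tab, so the body of a vertical gripper hits it: to take the tab, lean the tool back towards the robot by 25 to 40 degrees, fingers pointing down and away from the robot.
- tab (a point): Centre of the red grip tab on the white cover: 18 mm in organiser x, 16 mm in y, 34 mm tall; 112 mm above desk when the cover is down. Close the fingers on it along the organiser's y. It stands on the cover plate, 128 (x) x 113 (y) x 5 mm, top 95 mm above desk when down, reaching from 111 mm nearer the robot than the tab's centre to 17 mm beyond, and 56 mm to either side. Moves with the cover.
- cover_slide (a joint): Travel of the cover along the organiser's +y, m: 0 shut, 0.106 fully open at a hard stop. It starts between 0 and 0.012. Friction 1 to 2 N. Inside the closed rail a bump 6 mm tall, which cannot be seen or measured, stops the cover dead somewhere between 0.018 and 0.060 (call the value there S) unless it is raised by more than 6 mm.
- cover_lift (a joint): Rise of the cover straight up off its rail, m: 0 down, 0.014 at most; about 3 N pulls it down. A hidden ceiling in the rail allows only 2.5 mm of rise, except in a gap round the bump, cover_slide S-0.005 to S+0.025. So: raise it within 5 mm of the stop; raised, it runs against the end of the gap at S+0.025; it can go down again from S+0.020 on, then slides on to fully open while down.
- bay_floor (a point): Centre of the compartment's floor, 44 mm above desk; axes as the organiser's. Inside 89 mm (x) by 103 mm (y), walls 4 mm, rim 46 mm above this floor; under the cover when shut, clear of it when fully open. The tall back part begins 86 mm beyond this point, so a vertical tool has room here.
- case_mid (a point): Centre of the loose orange silicone crayon case, a rounded block 62 mm long (its x axis), 36 mm wide (y), 30 mm tall (z, half of it above and below this point), about 60 to 130 g, lying flat on the desk to the left or the right of the organiser.
- crayon_case: The same crayon case; origin at the centre of its underside, axes as above.
- elephant: Bystander: wooden elephant figurine, 97 mm long, 36 mm wide, 70 mm tall, on the desk at the other side of the organiser from the crayon case. Origin at its underside.
- votive_jar: Bystander: open glass votive jar, 68 mm across, 75 mm tall, on the desk to the far left. Origin at its underside.
- spoon_rest: Bystander: stainless steel spoon rest, a shallow dish 88 mm across and 12 mm high with a flat handle reaching to 122 mm along its +y, on the desk to the far right of the organiser, handle pointing away from it. Origin under the dish.
Mind the look-alikes: they are no part of the job. Of the things like the crayon_case, leave any that is green; of the rest the smaller one is meant.

How it is judged:
On the way, in this order (a step that is already met when the one before it is completed fails the run):
1. the cover is raised over the bump (value of joint cover_lift above 0.005 m and value of joint cover_slide above 0.015 m), for 0.1 s.
2. the cover is fully open and down (value of joint cover_slide above 0.1 m and value of joint cover_lift below 0.002 m), for 0.2 s.
3. the crayon case is lowered into the compartment while held (x of case_mid in the frame of bay_floor between -0.04 and 0.04 m and y of case_mid in the frame of bay_floor between -0.045 and 0.045 m and z of case_mid in the frame of bay_floor below 0.04 m and contact force between the fingers and crayon_case above 1 N), for 0.05 s.
At the end, for the whole second after the job is handed in: The cover is fully open (within 6 mm of its stop) and down (within 2 mm), and the crayon case lies flat (within 7 degrees) and at rest on the compartment's floor, right way up, released (all of step 2 and x of case_mid in the frame of bay_floor between -0.032 and 0.032 m and y of case_mid in the frame of bay_floor between -0.04 and 0.04 m and z of case_mid in the frame of bay_floor below 0.018 m and angle between crayon_case's own z axis and vertical below 0.12 rad and linear speed of crayon_case below 0.02 m/s); the robot touches nothing.
It fails at once if the votive jar is displaced by over 20 mm or tipped (distance of votive_jar from where it was at the start of the episode above 0.02 m or angle between votive_jar's own z axis and vertical above 0.3 rad).
It fails at once if the elephant is displaced by over 20 mm or tipped (distance of elephant from where it was at the start of the episode above 0.02 m or angle between elephant's own z axis and vertical above 0.3 rad).
It fails at once if the spoon rest is displaced by over 20 mm (distance of spoon_rest from where it was at the start of the episode above 0.02 m).
It also fails if it takes over 54 s, if anything falls off the work surface, if the arm or the gripper's body presses on something with over 40 N, if the wrist force passes 120 N, or if a joint passes its speed limit or range.

ROBOT

A 6-joint arm with a two-finger parallel gripper is mounted at the origin on the work surface. World frame = base frame: x ahead of the robot, y to its left, z up, the work surface at z = 0. Lengths are in m, angles in rad, forces in N, time in s.
With the tool pointing down it reaches from about 0.425 to 0.95 m from the base axis. Payload 3.5 kg.
Tool frame: the origin (TCP) lies midway between the tips of the shut fingers; the grasp point (between the pads) lies 19 mm behind it; z points along the fingers, x is the direction in which the jaws open and shut, and the axes are right-handed (so a half turn about z gives the same grasp; the last joint's range is limited). The gripper opens to 85 mm and grips with 20 to 120 N. Pads are 22 mm wide; open, the fingers measure 114 mm over their backs; the gripper's body (76 mm by 85 mm) begins 54 mm behind the grasp point. The pads swing forward as they close: fully open they stand 13 mm farther back than shut.
Start: joints at [1.124, 0.286, 1.577, -0, 1.279, -0.15], TCP at [0.197, 0.645, 0.231] pointing down, gripper open.
Joint ranges: [-2.77, 2.77], [-0.9, 2.22], [0.21, 2.48], [-1.53, 4.67], [0.24, 2.81], [-2.84, 2.84]. Speed limits (rad/s): [2.79, 2.79, 3.14, 3.14, 3.14, 3.14].

INTERFACE

Orientations are given as a unit quaternion [x, y, z, w].
In Python, from plant import readout, optics, ctrl gives the robot as it stands. The module is installed in compiled form; this text tells all that it offers.
- The arm moves only by the shell command python3 -m crank 'ROWS' [OPENING] [FORCE]. ROWS is text: rows parted by semicolons, each of 6 numbers parted by spaces: the shift along the tool's x, y, z in mm, then the turn, a rotation vector about the tool's x, y, z in rad. In form: dx dy dz ax ay az; .... A call has 1 to 5 rows; each row shifts and turns the commanded pose from where the row before left it, along the tool's axes as they then stand; what a row does not reach is not made up. A row lasts 1/8 s, in which the tool goes at most 62.5 mm and 10.7 degrees, less where a joint would pass 70% of its speed; a pose out of reach is approached as far as the arm can. A call is refused whole if a number of a shift passes 62.5 or a number of a turn 0.188, either way. A call with a gripper value outside its range is refused whole. OPENING is the opening, from -1 (shut) to 1 (fully open), set as the call begins (- or left out, the last holds). The fingers move at their own pace and stop on an object; FORCE is the grip in N (left out, the last holds). Time passes only in rows, so rows that do not move let the fingers close. It gives the time, the measured TCP pose, the force and the opening at its end, in the units of the state.
- readout.get_state(): the state, without advancing time (a new reading comes with each control period).
- optics.read_camera(name): name is "side" or "top"; returns the picture (384x512x3 uint8, red, green, blue); there is no depth.
- optics.calibration(name): a dict with "mtx" (3x3 intrinsics, pixels), "rvec" (rotation vector, rad) and "tvec" (3), from world to camera coordinates, as OpenCV has them. Camera axes: x right, y down, z forward; pixel columns grow to the right and rows downward; lengths in m; the calibration is good to about 2 mm. A picture is of the moment at which its call begins. calibration takes no time and is no camera call.
- ctrl.sign_off(): hands the job in, once; it reports no verdict.
Trained networks look in the newest picture that a camera, given by its name, has taken for a name from the list of things; names that differ only in an ending like _2 or _b are one class to them, and where a whole thing is asked for, a point or a joint stands for the part that bears it (a point fixed in the world has none). Each returns a list of dicts, best first, with "p" (0 to 1); they miss things now and then, are a little off and sometimes report something else, mostly with a low value. They report only what shows in the picture. A call takes as long as a camera call. They do not tell look-alikes from the thing itself.
- optics.recognise(camera, thing): "xy" ([column, row] as shares, 0 to 1, of the picture: columns of its width, rows of its height, amid what is visible of it).
The state is a dict: "time": time; "qpos": joint angles; "dq": joint speeds; "joint_efforts": joint torques, N m; "eef_pos": TCP position; "tcp_rot": TCP orientation; "contact_force": force on the tool from outside, world axes, zero at the start; "wrist_torque": the same for the moment, N m; "opening": opening from 0.0 (shut) to 1.0 (fully open).
Only numpy, scipy, OpenCV 4.12 (cv2) and the standard library are available. Lean on these libraries where they do the work, as an engineer would, in place of code of your own. Each camera call takes 0.05 s, during which the arm holds its last target.

## Working session

There is one attempt and no reset: what is moved stays moved. The work goes in short steps, Python scripts to look and compute and a shell command to move; the robot and the scene stay as the last step left them, time stands still between calls to the robot, and variables do not carry over. Pictures are saved under pics/ and viewed, and the job is handed in when it is done.

```bash
mkdir -p pics; ls
cat > h.py <<'E'
import numpy as np, cv2
from scipy.spatial.transform import Rotation as R
from plant import readout, optics, ctrl
def P(c):
    k=optics.calibration(c); Rm=cv2.Rodrigues(np.array(k["rvec"],float))[0]
    return np.array(k["mtx"]),Rm,np.array(k["tvec"],float).ravel()
def proj(c,X):
    K,Rm,t=P(c); p=K@(Rm@np.asarray(X,float)+t); return p[:2]/p[2]
def ray(c,uv):
    K,Rm,t=P(c); d=Rm.T@np.linalg.solve(K,[uv[0],uv[1],1]); return -Rm.T@t,d/np.linalg.norm(d)
def atz(c,uv,z):
    o,d=ray(c,uv); return o+d*(z-o[2])/d[2]
def tri(uv1,uv2,c1="side",c2="top"):
    A=[];b=[]
    M=np.zeros((3,3));v=np.zeros(3)
    rs=[ray(c1,uv1),ray(c2,uv2)]
    for o,d in rs:
        q=np.eye(3)-np.outer(d,d);M+=q;v+=q@o
    x=np.linalg.solve(M,v)
    return x,[np.linalg.norm((np.eye(3)-np.outer(d,d))@(x-o)) for o,d in rs]
def snap(c,name,crop=None,s=1):
    im=optics.read_camera(c); j=im
    if crop: j=im[crop[1]:crop[3],crop[0]:crop[2]]
    j=cv2.resize(j,None,fx=s,fy=s,interpolation=cv2.INTER_CUBIC)
    cv2.imwrite(f"pics/{name}.png",cv2.cvtColor(j,cv2.COLOR_RGB2BGR)); return im
def st():
    s=readout.get_state(); print("t",s["time"],"pos",np.round(s["eef_pos"],4),"q",np.round(s["tcp_rot"],4),"F",np.round(s["contact_force"],1),"op",s["opening"]); return s
E
python3 - <<'E'
from h import *
for c in("side","top"):
    snap(c,c+"0",None,1.5); 
    o,d=ray(c,(256,192)); print(c,o,d)
    for n in("tab","wall_top","organiser","crayon_case","case_mid","bay_floor","elephant","votive_jar","spoon_rest"):
        try: print(n,[(round(x["xy"][0]*512,1),round(x["xy"][1]*384,1),round(x["p"],2)) for x in optics.recognise(c,n)])
        except Exception as e: print(n,e)
s=st(); print(R.from_quat(s["tcp_rot"]).as_matrix())
E
```

```text
pics
side [0.38246269 0.65787289 0.84028338] [ 0.15934636 -0.6411231  -0.75071293]
tab [(254.1, 166.8, 0.9)]
wall_top [(223.6, 179.8, 0.97)]
organiser [(225.1, 177.8, 0.65), (191.4, 300.8, 0.16)]
crayon_case [(232.9, 375.2, 0.85), (301.1, 336.6, 0.77), (252.5, 326.2, 0.62)]
case_mid [(232.5, 372.5, 0.89), (252.5, 326.9, 0.81), (307.2, 335.4, 0.74)]
bay_floor [(223.5, 182.9, 0.77), (253.4, 324.8, 0.44)]
elephant [(308.7, 137.3, 0.78)]
votive_jar [(191.0, 297.5, 0.64)]
spoon_rest [(261.7, 137.4, 0.91)]
top [0.33340756 0.06255001 1.18182006] [ 0.17192891 -0.00936868 -0.98506481]
tab [(303.1, 175.3, 0.8), (159.3, 215.2, 0.64)]
wall_top [(279.7, 154.6, 0.84), (371.1, 222.0, 0.54)]
organiser [(282.5, 156.8, 0.64)]
crayon_case [(162.1, 217.4, 0.82), (158.0, 257.0, 0.63)]
case_mid [(157.7, 215.5, 0.84), (152.7, 251.7, 0.72), (124.9, 207.5, 0.72)]
bay_floor [(278.9, 152.7, 0.86)]
elephant [(370.6, 221.3, 0.61)]
votive_jar [(158.9, 166.4, 0.78)]
spoon_rest [(370.1, 166.3, 0.84)]
t 1.0 pos [0.1973 0.6455 0.2313] q [ 0.8039  0.5948 -0.      0.    ] F [-0.4 -0.  -0.1] op 0.9994321447127067
[[ 2.92463226e-01  9.56276770e-01 -1.86314654e-05]
 [ 9.56276769e-01 -2.92463227e-01 -3.73768161e-05]
 [-4.11915995e-05 -6.88549329e-06 -9.99999999e-01]]
```

View pics/side0.png

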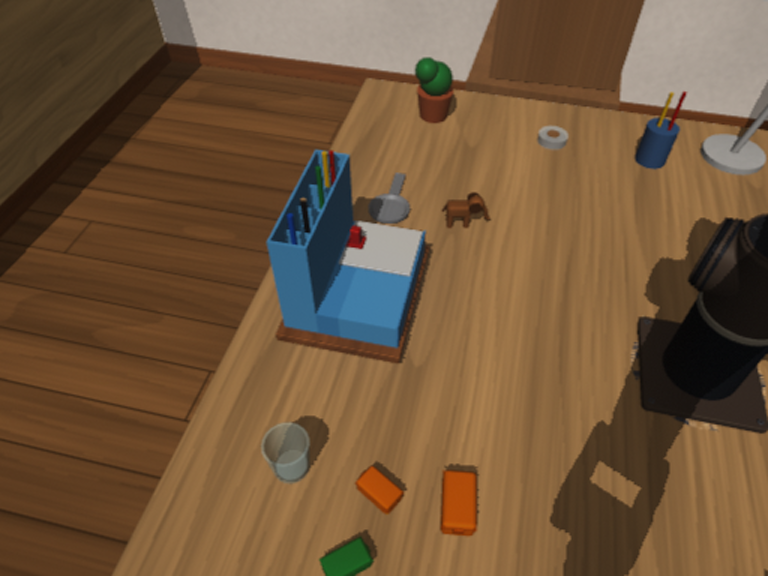

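View pics/top0.png

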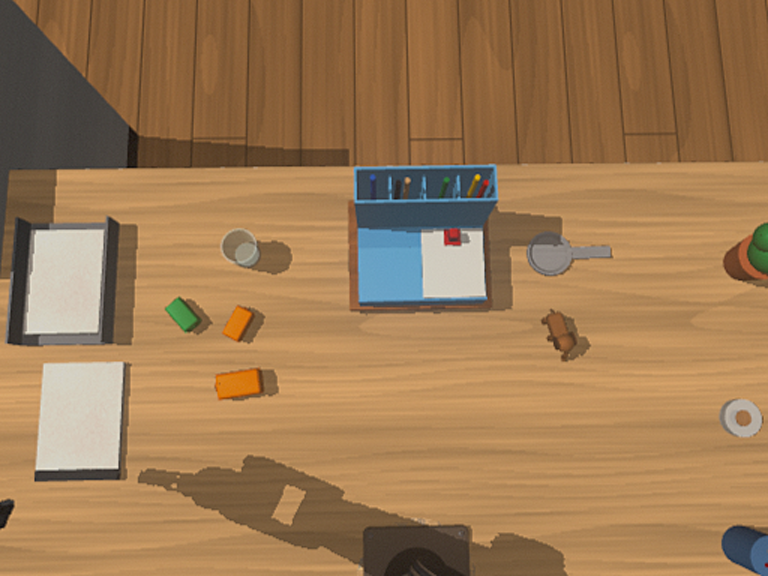

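Side picture: the organiser is centred near (233,170) in native pixels, with the red tab at (238,158). Possible crayon cases, in native top pixels:
- green block at (122,209): out, because it is green
- small orange block at (159,215): the one described
- larger orange block at (159,256): out, because it is the bigger of the two

Next I'll measure, with a close crop.

```bash
cat > meas.py <<'E'
from h import *
def blobs(im,kind):
    h=cv2.cvtColor(im,cv2.COLOR_RGB2HSV); H,S,V=[h[...,i].astype(int) for i in range(3)]
    m={"red":((H<5)|(H>174))&(S>190)&(V>90),"orange":(H>=5)&(H<14)&(S>215)&(V>120),"white":(S<40)&(V>150)}[kind].astype(np.uint8)
    n,l,s,c=cv2.connectedComponentsWithStats(m)
    return [(s[i][4],np.round(c[i],1),s[i][:4],(l==i)) for i in range(1,n) if s[i][4]>25]
E
python3 - <<'E'
from meas import *
import pickle
ims={}
for c in("side","top"):
    im=optics.read_camera(c); ims[c]=im
    for k in("red","orange","white"):
        for b in blobs(im,k): print(c,k,b[0],b[1],b[2], np.round(cv2.minAreaRect(np.argwhere(b[3])[:,::-1].astype(np.float32))[1:] [0],1),)
np.savez("im0.npz",**ims)
t=cv2.resize(ims["top"][90:290,90:350],None,fx=3,fy=3,interpolation=cv2.INTER_CUBIC)
cv2.imwrite("pics/tcrop.png",t[...,::-1])
s=cv2.resize(ims["side"][90:370,170:350],None,fx=2.1,fy=2.1,interpolation=cv2.INTER_CUBIC)
cv2.imwrite("pics/scrop.png",s[...,::-1])
E
```

```text
side red 37 [450.9  73.6] [446  62  11  24] [ 1.5 25.1]
side red 93 [236.7 158.4] [232 151  11  14] [ 9.6 13.1]
side orange 501 [252.  325.7] [238 311  30  31] [28.9 18.3]
side orange 878 [305.7 334.9] [295 314  22  43] [42. 21.]
side white 7937 [231.1  19.8] [123   0 208  54] [ 53. 207.]
side white 6471 [466.   36.2] [414   0  98  78] [77. 97.]
side white 29 [369.7  86.3] [360  85  18   6] [17.3  4.1]
side white 361 [489.  104.4] [470  94  40  18] [40.5 12.9]
side white 1190 [256.6 165.8] [229 148  52  36] [47.3 30.3]
top white 3314 [ 43.  187.5] [ 16 153  54  70] [48.9 72. ]
top white 1680 [301.5 177.3] [281 154  43  45] [44.4 41.4]
top white 31 [165.4 170.6] [158 164  13  12] [ 4.6 15.6]
top white 3813 [ 53.1 277.3] [ 24 242  58  72] [54.4 73.9]
top white 363 [494.9 278.5] [483 267  25  24] [24.7 21.9]
```

View pics/tcrop.png

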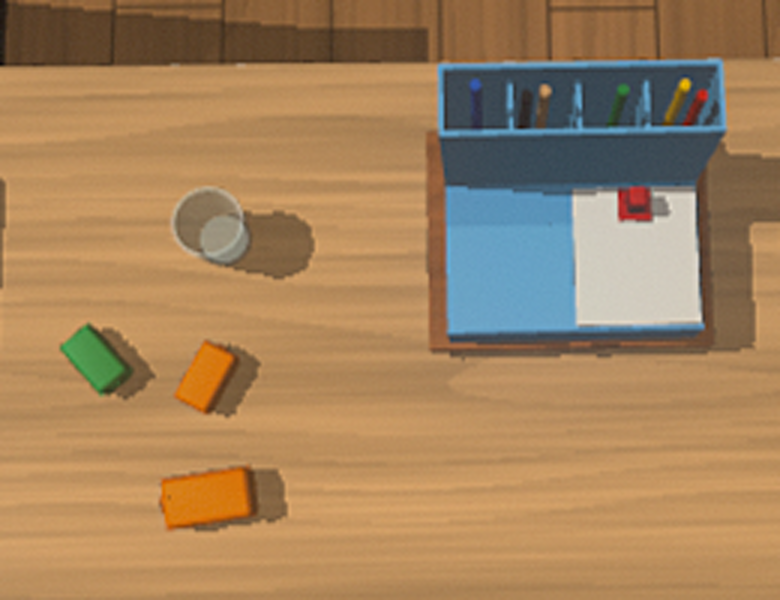

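View pics/scrop.png

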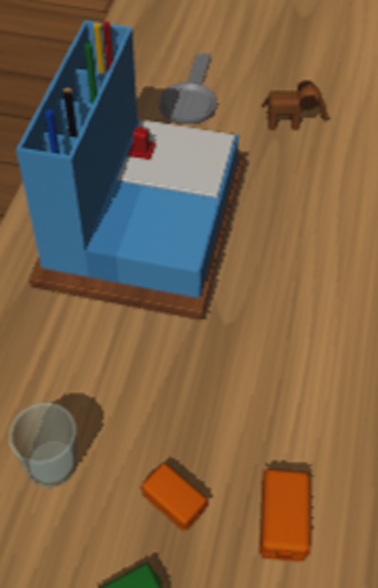

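```bash
cat > fit.py <<'E'
from h import *
from scipy.optimize import least_squares
T=lambda u,v:(u/3+90,v/3+90); S=lambda u,v:(u/2.1+170,v/2.1+90)
obs=[("top",T(440,133),(.04,.1155,.24)),("top",T(722,131),(.04,-.1155,.24)),("top",T(440,62),(.1,.1155,.24)),("top",T(722,60),(.1,-.1155,.24)),
("top",T(430,350),(-.105,.135,.04)),("top",T(712,347),(-.105,-.135,.04)),("top",T(703,327),(-.098,-.116,.093)),("top",T(447,332),(-.098,.116,.093)),
("side",S(73,152),(.04,.1155,.24)),("side",S(132,28),(.04,-.1155,.24)),("side",S(20,150),(.1,.1155,.24)),("side",S(205,315),(-.105,.135,.04)),("side",S(33,285),(.11,.135,.04))]
def W(p,X):
    c,s=np.cos(p[2]),np.sin(p[2]); return np.array([p[0]+c*X[0]-s*X[1],p[1]+s*X[0]+c*X[1],X[2]])
def f(p): return np.concatenate([proj(c,W(p,X))-uv for c,uv,X in obs])
r=least_squares(f,[.6,0,0],loss="soft_l1"); p=r.x
if __name__=="__main__":
    print("organiser",p); print(np.round(f(p).reshape(-1,2),1))
    im=np.load("im0.npz")
    def hsv(i): return cv2.cvtColor(i,cv2.COLOR_RGB2HSV)[...,:].astype(int)
    for c,(u0,v0,u1,v1) in (("top",(285,145,325,170)),("side",(225,145,250,175))):
        h=hsv(im[c][v0:v1,u0:u1]); H,Sx,V=h[...,0],h[...,1],h[...,2]
        m=((H<6)|(H>172))&(Sx>130)
        print(c,"red",m.sum(),np.argwhere(m).mean(0)[::-1]+[u0,v0], np.argwhere(m).min(0)[::-1]+[u0,v0],np.argwhere(m).max(0)[::-1]+[u0,v0])
        print("pred tab centre slide0",proj(c,W(p,(.027,-.060,.112))),"top",proj(c,W(p,(.027,-.060,.129))),"slide12",proj(c,W(p,(.027,-.048,.112))))
        z=cv2.resize(im[c][v0-5:v1+5,u0-5:u1+5],None,fx=12,fy=12,interpolation=cv2.INTER_CUBIC); cv2.imwrite(f"pics/tab_{c}.png",z[...,::-1])
    for c,(u0,v0,u1,v1) in (("top",(140,195,180,235)),("side",(230,300,275,350))):
        h=hsv(im[c][v0:v1,u0:u1]); H,Sx,V=h[...,0],h[...,1],h[...,2]
        m=(H>4)&(H<15)&(Sx>200)&(V>120); a=np.argwhere(m)[:,::-1].astype(np.float32)+np.float32([u0,v0])
        print(c,"orange",m.sum(),a.mean(0)); np.save(f"case_{c}.npy",a)
        z=cv2.resize(im[c][v0:v1,u0:u1],None,fx=10,fy=10,interpolation=cv2.INTER_CUBIC); cv2.imwrite(f"pics/case_{c}.png",z[...,::-1])
    a=np.load("case_top.npy").mean(0);b=np.load("case_side.npy").mean(0); print("case tri",tri(b,a),atz("top",a,.022),atz("side",b,.02))
E
python3 fit.py
python3 -c "
import cv2,numpy as np
L=[cv2.imread(f'pics/{n}.png') for n in('tab_top','tab_side','case_top','case_side')]
L=[cv2.resize(i,(390,290)) for i in L]
cv2.imwrite('pics/four.png',np.vstack([np.hstack(L[:2]),np.hstack(L[2:])]))"
```

```text
organiser [ 0.59634362 -0.01667637  0.00658138]
[[-0.6  1.3]
 [ 1.5  0.1]
 [-1.   1.1]
 [ 0.1  0. ]
 [-0.5  0.4]
 [ 1.  -0.7]
 [ 0.4  0.8]
 [-0.1  1. ]
 [-0.4  3.6]
 [ 0.4 -0.4]
 [-1.6 -0. ]
 [-1.  -0.9]
 [-2.2 -2.7]]
top red 94 [300.75531915 157.14893617] [296 152] [306 162]
pred tab centre slide0 [302.95501089 153.56904132] top [303.72058356 151.87956219] slide12 [298.53184355 153.65830243]
side red 127 [236.91338583 158.21259843] [231 150] [243 165]
pred tab centre slide0 [234.55222405 155.59546141] top [234.27095495 150.89437431] slide12 [233.34637691 158.63003278]
top orange 39 [160.58974 216.4359 ]
side orange 511 [251.86497 325.818  ]
case tri (array([0.47293784, 0.32676044, 0.0110022 ]), [np.float64(0.00215089705061118), np.float64(0.0021508970506112037)]) [0.46948198 0.32424259 0.022     ] [0.47409687 0.33023674 0.02      ]
```

View pics/four.png

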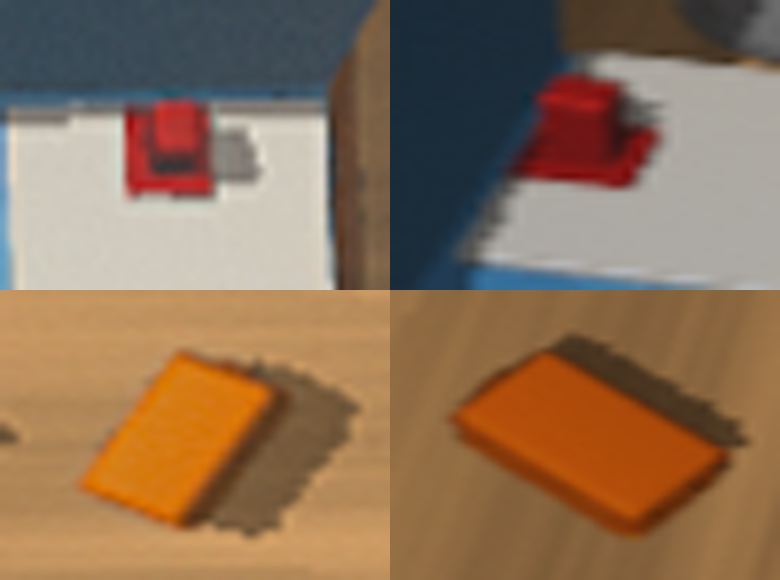

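```bash
cat > fit2.py <<'E'
from h import *
def C(x,y,ox,oy,sx,sy): return ((x+.5)/sx-.5+ox,(y+.5)/sy-.5+oy)
T=lambda u,v:C(u,v,90,90,3,3); S=lambda u,v:C(u,v,170,90,2.1,2.1)
TT=lambda u,v:C(u,v,280,140,7.8,8.286); TS=lambda u,v:C(u-390,v,220,140,390/35,7.25)
CT=lambda u,v:C(u,v-290,140,195,9.75,7.25); CS=lambda u,v:C(u-390,v-290,230,300,390/45,290/50)
if __name__=="__main__":
    for n,s,t in [("tabtop",TS(582,93),TT(177,126)),("tab nearfront low?",TS(655,140),TT(212,195)),("wall fr +y",S(73,152),T(440,133)),("wall fr -y",S(132,28),T(722,131)),("wall re +y",S(20,150),T(440,62)),("wall re -y",S(82,22),T(722,60)),
     ("board f+y",S(205,311),T(430,350)),("board f-y",S(246,150),T(712,347)),("cover f -y",S(239,135),T(701,324)),("cover f +y",S(221,195),T(577,326)),
     ("case a",CS(545,352),CT(275,393)),("case b",CS(725,455),CT(185,355)),("case c",CS(630,518),CT(82,487)),("case d",CS(457,415),CT(182,522))]:
        x,e=tri(s,t); print(n,np.round(x,4),round(e[0]*1e3,1), np.round(s,1),np.round(t,1))
E
python3 fit2.py
```

```text
tabtop [ 0.6157 -0.0723  0.1292] 0.1 [236.8 152.4] [302.3 154.8]
tab nearfront low? [ 0.6024 -0.0884  0.0934] 0.7 [243.3 158.9] [306.7 163.1]
wall fr +y [0.6353 0.0978 0.2507] 0.8 [204.5 162.1] [236.3 134. ]
wall fr -y [ 0.6372 -0.127   0.243 ] 0.0 [232.6 103.1] [330.3 133.3]
wall re +y [0.6962 0.0974 0.24  ] 2.8 [179.3 161.2] [236.3 110.3]
wall re -y [ 0.7004 -0.1309  0.2374] 1.3 [208.8 100.2] [330.3 109.7]
board f+y [0.4903 0.117  0.0452] 1.6 [267.4 237.8] [233.  206.3]
board f-y [ 0.4901 -0.1456  0.0566] 1.2 [286.9 161.2] [327.  205.3]
cover f -y [ 0.502  -0.1289  0.0981] 2.2 [283.5 154. ] [323.3 197.7]
cover f +y [ 0.502  -0.0173  0.1   ] 1.9 [275.  182.6] [282.  198.3]
case a [0.4905 0.3027 0.0298] 0.4 [247.4 310.3] [167.8 208.8]
case b [0.4705 0.3297 0.0412] 33.2 [268.2 328. ] [158.5 203.5]
case c [0.4549 0.358  0.0283] 0.6 [257.2 338.9] [148.  221.7]
case d [0.4723 0.3315 0.0339] 32.7 [237.3 321.1] [158.2 226.6]
```

```bash
cat > d.py <<'E'
# usage: d.py x y z [rotvec-free: tilt yawdeg]  -> delta in tool axes (mm, rad)
import sys
from h import *
def target(tilt,yaw):  # yaw: direction angle of tool x in world (deg); tilt: lean in rad about tool x
    a=np.radians(yaw); x=np.array([np.cos(a),np.sin(a),0]); z=np.array([0,0,-1.]); y=np.cross(z,x)
    return R.from_matrix(np.c_[x,y,z])*R.from_rotvec([-tilt,0,0])
if __name__=="__main__":
    s=st(); Rc=R.from_quat(s["tcp_rot"]); v=[float(a) for a in sys.argv[1:]]
    print("shift mm",np.round(Rc.inv().apply(np.array(v[:3])-s["eef_pos"])*1e3,1))
    if len(v)>3: print("turn",np.round((Rc.inv()*target(v[3],v[4])).as_rotvec(),3))
E
python3 -m crank '0 0 0 0 0 -0.149; 0 0 0 0 0 -0.149; -52 29 0 0 0 0; -52 29 0 0 0 0; -52 29 0 0 0 0' 1 40; python3 d.py .5877 -.0725 .158 .56 90
python3 - <<'E'
from fit2 import *
for n,s,t in [("a",CS(545,352),CT(275,393)),("b",CS(725,455),CT(185,522)),("c",CS(630,518),CT(82,487)),("d",CS(457,415),CT(182,355))]:
    x,e=tri(s,t); print(n,np.round(x,4),round(e[0]*1e3,1))
E
```

```text
time: 1.72
eef_pos: [0.2852, 0.4881, 0.2314]
tcp_rot: [0.706, 0.708, 0.0, 0.0]
contact_force: [0.6, 0.4, 0.2]
opening: 0.999
t 1.725 pos [0.2852 0.4881 0.2314] q [7.064e-01 7.078e-01 2.000e-04 1.000e-04] F [0.6 0.4 0.2] op 0.9993734393389365
shift mm [-561.2  301.4   73.5]
turn [-0.559 -0.001  0.002]
a [0.4905 0.3027 0.0298] 0.4
b [0.4395 0.3288 0.0249] 0.9
c [0.4549 0.358  0.0283] 0.6
d [0.506  0.3305 0.0276] 0.1
```

```bash
python3 -m crank '-52 28 0 0 0 0; -52 28 0 0 0 0; -52 28 0 0 0 0; -52 28 0 0 0 0; -52 28 0 0 0 0' && python3 -m crank '-52 28 0 0 0 0; -52 28 0 0 0 0; -52 20 0 -0.187 0 0; -52 10 0 -0.187 0 0; -50 0 0 -0.187 0 0'; python3 d.py .5877 -.0725 .158 .56 90
```

```text
time: 2.35
eef_pos: [0.4256, 0.228, 0.2318]
tcp_rot: [0.707, 0.708, 0.001, 0.0]
contact_force: [1.4, 0.6, 0.8]
opening: 0.999
time: 2.98
eef_pos: [0.5119, -0.0301, 0.2349]
tcp_rot: [0.678, 0.679, 0.198, 0.2]
contact_force: [0.9, 0.2, 0.8]
opening: 0.998
t 2.975 pos [ 0.5119 -0.0301  0.2349] q [0.6781 0.6792 0.1978 0.1996] F [0.9 0.2 0.8] op 0.9978847064566982
shift mm [-42.3  22.3 105.8]
turn [0.01  0.002 0.002]
```

```bash
python3 -m crank '-21 11 35 0 0 0; -21 11 35 0 0 0; 0 0 35 0 0 0; 0 0 0 0 0 0' 0; python3 d.py .6195 -.0725 .1075 .56 90
python3 - <<'E'
from h import *
snap("top","t1",(240,110,350,215),5); snap("side","s1",(170,80,330,240),3.6)
E
```

```text
time: 3.48
eef_pos: [0.5844, -0.0698, 0.1528]
tcp_rot: [0.68, 0.68, 0.195, 0.193]
contact_force: [0.2, 0.2, 0.3]
opening: 0.5
t 3.475 pos [ 0.5844 -0.0698  0.1528] q [0.6799 0.6802 0.1947 0.1928] F [0.2 0.2 0.3] op 0.4999232400004429
shift mm [-2.9  5.9 57. ]
turn [-0.005 -0.003 -0.   ]
```

View pics/t1.png

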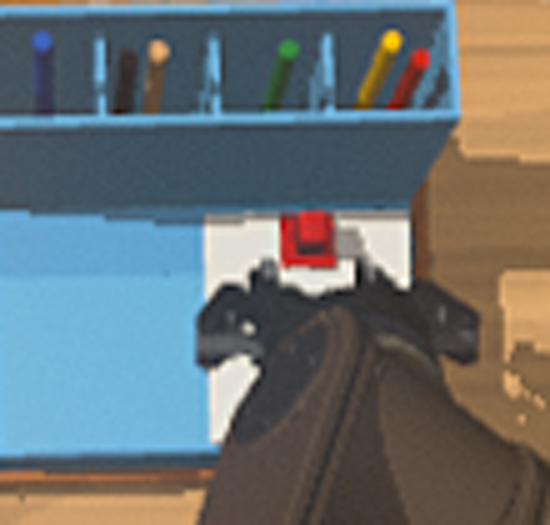

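View pics/s1.png

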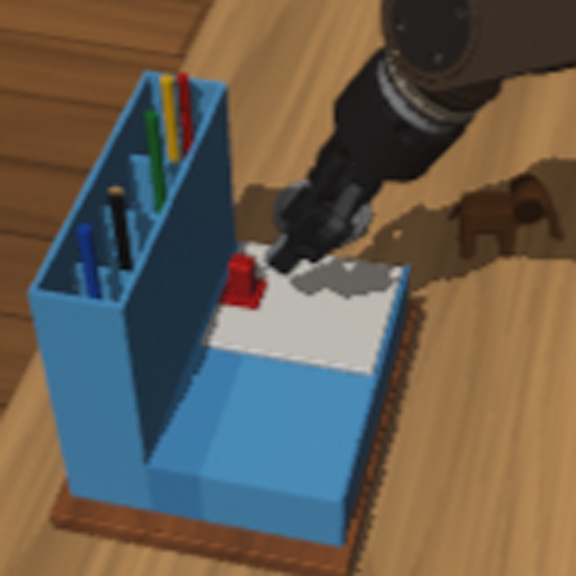

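```bash
python3 -m crank '-1 6 20 0 0 0; 0 0 20 0 0 0; 0 0 17 0 0 0; 0 0 0 0 0 0'
python3 - <<'E'
from h import *
snap("top","t2",(260,130,340,200),5); snap("side","s2",(210,110,290,190),5)
E
python3 -c "
import cv2,numpy as np
a=cv2.imread('pics/t2.png');b=cv2.imread('pics/s2.png');a=cv2.copyMakeBorder(a,0,b.shape[0]-a.shape[0],0,0,0);cv2.imwrite('pics/j2.png',np.hstack([a,b]))"
```

```text
time: 4.08
eef_pos: [0.621, -0.0706, 0.1117]
tcp_rot: [0.679, 0.68, 0.196, 0.196]
contact_force: [-0.2, -0.6, 0.2]
opening: 0.503
```

View pics/j2.png

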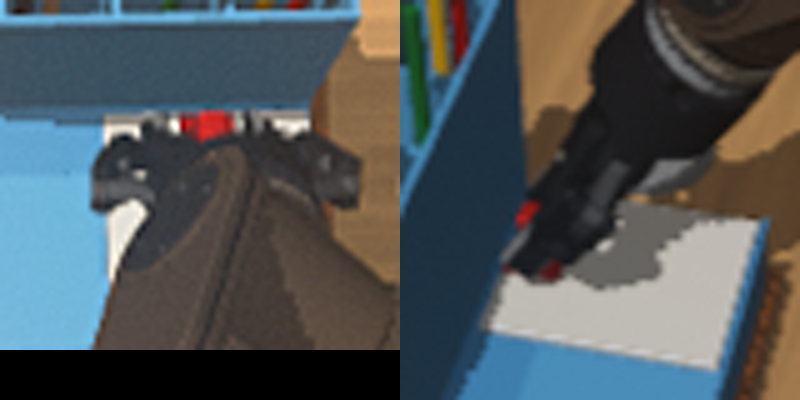

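```bash
python3 -m crank '0 -3 5 0 0 0; 0 0 0 0 0 0' && python3 -m crank '0 0 0 0 0 0; 0 0 0 0 0 0; 0 0 0 0 0 0; 0 0 0 0 0 0' -1 60
```

```text
time: 4.42
eef_pos: [0.6207, -0.0709, 0.1051]
tcp_rot: [0.679, 0.68, 0.196, 0.196]
contact_force: [-0.9, 0.6, 0.2]
opening: 0.498
time: 4.92
eef_pos: [0.6211, -0.0712, 0.1055]
tcp_rot: [0.679, 0.68, 0.196, 0.196]
contact_force: [-5.5, -0.9, 4.6]
opening: 0.173
```

```bash
python3 -m crank '3 0 0 0 0 0; 3 0 0 0 0 0; 0 0 0 0 0 0' && python3 -m crank '3 0 0 0 0 0; 3 0 0 0 0 0'; python3 -m crank '3 0 0 0 0 0; 3 0 0 0 0 0'
```

```text
time: 5.3
eef_pos: [0.6211, -0.0648, 0.1055]
tcp_rot: [0.679, 0.68, 0.196, 0.196]
contact_force: [-5.4, -0.5, 5.5]
opening: 0.173
time: 5.55
eef_pos: [0.621, -0.0591, 0.1054]
tcp_rot: [0.679, 0.68, 0.196, 0.196]
contact_force: [-6.0, -1.2, 4.4]
opening: 0.171
time: 5.8
eef_pos: [0.6211, -0.0567, 0.1055]
tcp_rot: [0.679, 0.68, 0.194, 0.199]
contact_force: [-14.2, -22.9, 4.7]
opening: 0.176
```

```bash
python3 -m crank '-5 0 0 0 0 0; 0 0 0 0 0 0' && python3 -m crank '0 2.6 -4.2 0 0 0; 0 2.6 -4.2 0 0 0; 0 0 0 0 0 0'
```

```text
time: 6.05
eef_pos: [0.621, -0.0584, 0.1054]
tcp_rot: [0.679, 0.68, 0.196, 0.196]
contact_force: [-6.8, -1.7, 5.7]
opening: 0.171
time: 6.42
eef_pos: [0.6209, -0.0578, 0.1149]
tcp_rot: [0.679, 0.68, 0.196, 0.196]
contact_force: [2.0, -1.1, -2.0]
opening: 0.172
```

```bash
python3 -m crank '5 0 0 0 0 0; 5 0 0 0 0 0; 0 0 0 0 0 0'; python3 -m crank '5 0 0 0 0 0; 5 0 0 0 0 0; 3 0 0 0 0 0; 0 0 0 0 0 0'
python3 - <<'E'
from h import *
snap("side","s3",(170,80,330,240),3.6)
E
```

```text
time: 6.8
eef_pos: [0.6209, -0.0471, 0.1147]
tcp_rot: [0.679, 0.68, 0.196, 0.195]
contact_force: [1.5, 1.2, -2.9]
opening: 0.171
time: 7.3
eef_pos: [0.6208, -0.0344, 0.1148]
tcp_rot: [0.679, 0.68, 0.196, 0.195]
contact_force: [1.3, 1.4, -2.4]
opening: 0.17
```

View pics/s3.png

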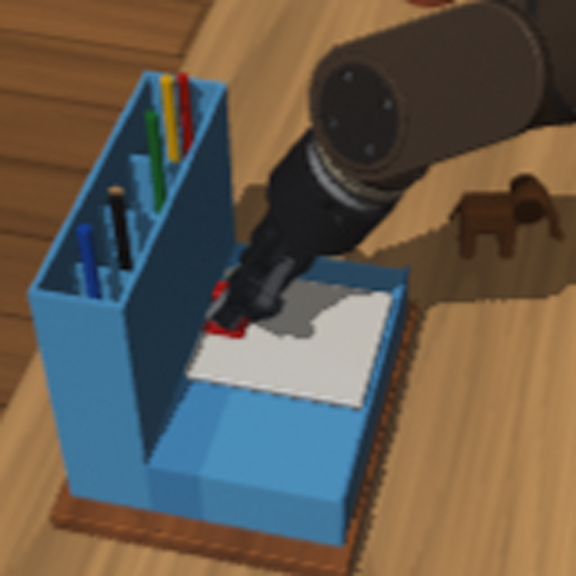

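The cover is raised past the bump and the compartment is showing on the −y side. Next I'll lower it.

```bash
python3 -m crank '0 -2.6 4.2 0 0 0; 0 -2.6 4.2 0 0 0; 0 0 0 0 0 0'
```

```text
time: 7.72
eef_pos: [0.6209, -0.0349, 0.1054]
tcp_rot: [0.679, 0.68, 0.196, 0.195]
contact_force: [-5.5, 2.0, 3.7]
opening: 0.174
```

```bash
python3 -m crank '8 0 0 0 0 0; 10 0 0 0 0 0; 10 0 0 0 0 0; 10 0 0 0 0 0; 10 0 0 0 0 0';python3 -m crank '5 0 0 0 0 0; 4 0 0 0 0 0'; python3 -m crank '3 0 0 0 0 0; 3 0 0 0 0 0'
```

```text
time: 8.35
eef_pos: [0.6206, 0.0128, 0.1054]
tcp_rot: [0.679, 0.68, 0.196, 0.196]
contact_force: [-8.7, -1.2, 6.2]
opening: 0.171
time: 8.6
eef_pos: [0.6206, 0.0219, 0.1054]
tcp_rot: [0.679, 0.68, 0.196, 0.195]
contact_force: [-8.4, -2.0, 6.2]
opening: 0.175
time: 8.85
eef_pos: [0.6205, 0.0278, 0.1054]
tcp_rot: [0.679, 0.68, 0.195, 0.195]
contact_force: [-8.3, -0.6, 4.8]
opening: 0.171
```

```bash
python3 -m crank '3 0 0 0 0 0; 3 0 0 0 0 0'; python3 -m crank '3 0 0 0 0 0; 0 0 0 0 0 0'
```

```text
time: 9.1
eef_pos: [0.6207, 0.0289, 0.1054]
tcp_rot: [0.679, 0.68, 0.193, 0.198]
contact_force: [-17.8, -34.2, 8.4]
opening: 0.171
time: 9.35
eef_pos: [0.6207, 0.0289, 0.1053]
tcp_rot: [0.679, 0.679, 0.192, 0.199]
contact_force: [-17.1, -35.4, 9.1]
opening: 0.178
```

```bash
python3 -m crank '-7 0 0 0 0 0; 0 0 0 0 0 0; 0 0 0 0 0 0' && python3 -m crank '0 0 0 0 0 0; 0 0 0 0 0 0; 0 0 -5 0 0 0; 0 0 -20 0 0 0; 0 0 -40 0 0 0' 0; python3 -m crank '0 0 -50 0 0 0; 0 0 -20 0 0 0; 0 0 0 0 0 0'
python3 - <<'E'
from h import *
snap("side","s4",(170,80,330,240),3.6);snap("top","t4",(220,110,350,215),5)
E
python3 d.py .4727 .330 .20 0 62.5
```

```text
time: 9.72
eef_pos: [0.6206, 0.0285, 0.1054]
tcp_rot: [0.679, 0.68, 0.195, 0.196]
contact_force: [-9.9, -5.9, 5.8]
opening: 0.175
time: 10.35
eef_pos: [0.5854, 0.0302, 0.1593]
tcp_rot: [0.679, 0.68, 0.195, 0.194]
contact_force: [-0.6, -0.5, 1.2]
opening: 0.505
time: 10.72
eef_pos: [0.5498, 0.03, 0.2221]
tcp_rot: [0.678, 0.68, 0.197, 0.198]
contact_force: [-0.0, 0.7, -0.3]
opening: 0.501
t 10.825 pos [0.549  0.03   0.2189] q [0.6791 0.6799 0.1958 0.1955] F [-0.5 -0.4  0. ] op 0.5031917075530005
shift mm [300.1 -74.4 -24.3]
turn [ 0.55  -0.135  0.468]
```

View pics/s4.png

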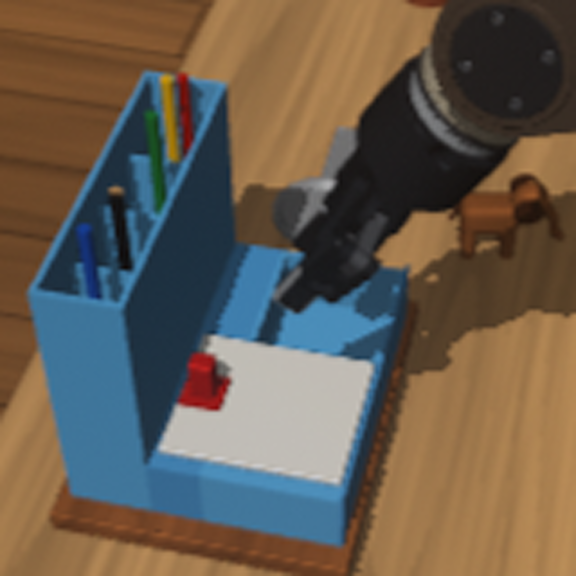

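View pics/t4.png

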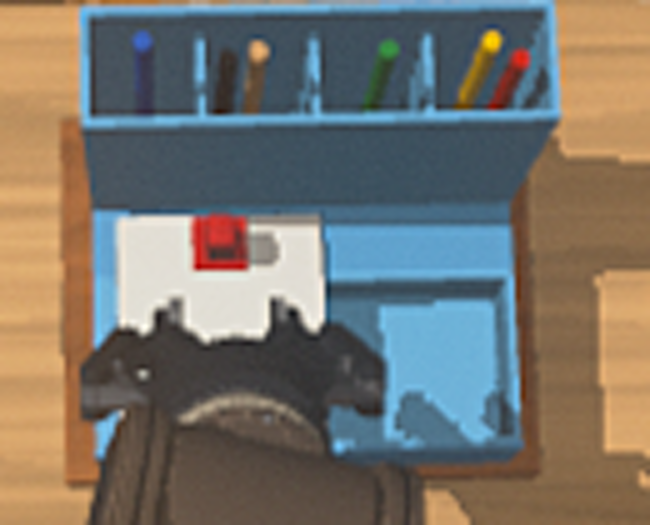

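Cover is fully open and down, and the empty bay shows at about (430,350) in the crop. Next, the case.

```bash
python3 -m crank '55 0 0 0.185 0 0; 55 0 0 0.185 0 0; 55 0 0 0.185 0 0; 50 -20 0 0 0 0.16; 30 -20 0 0 0 0.16' 1 40; python3 d.py .4727 .330 .16 0 62.5
```

```text
time: 11.45
eef_pos: [0.5132, 0.2798, 0.2157]
tcp_rot: [0.811, 0.584, -0.0, 0.001]
contact_force: [-0.3, 0.8, 0.6]
opening: 0.998
t 11.45 pos [0.5132 0.2798 0.2157] q [ 8.115e-01  5.844e-01 -0.000e+00  8.000e-04] F [-0.3  0.8  0.6] op 0.9979111697415081
shift mm [ 34.8 -54.3  55.6]
turn [0.001 0.001 0.157]
```

```bash
python3 -m crank '17 -27 25 0 0 0.157; 15 -28 20 0 0 0; 0 0 0 0 0 0; 0 0 0 0 0 0'
python3 - <<'E'
from h import *
snap("top","t5",(110,170,220,280),5);snap("side","s5",(200,270,320,384),5)
E
python3 d.py .4727 .330 .03 0 62.5
```

```text
time: 11.95
eef_pos: [0.4762, 0.3282, 0.1732]
tcp_rot: [0.854, 0.521, 0.002, 0.002]
contact_force: [-0.3, 0.4, -0.0]
opening: 0.995
t 12.05 pos [0.477  0.328  0.1745] q [0.8541 0.5201 0.0031 0.0018] F [-0.3 -0.9  0.9] op 1.0029674959774908
shift mm [ -0.7  -5.7 144.5]
turn [ 0.006 -0.003  0.003]
```

View pics/t5.png

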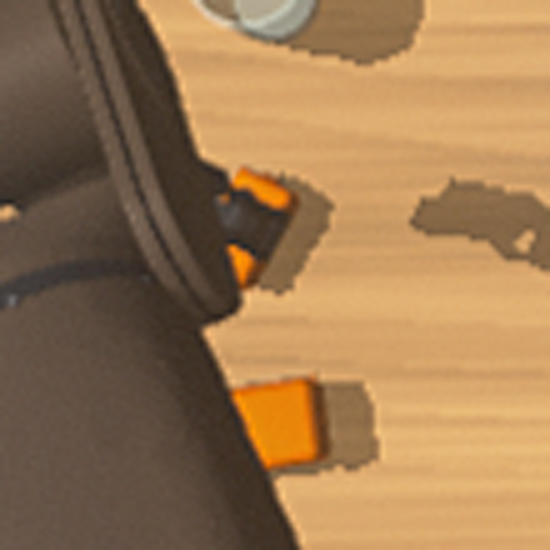

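View pics/s5.png

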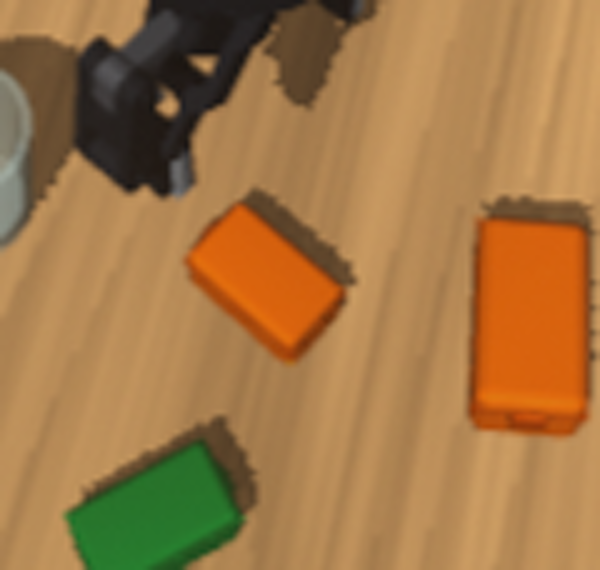

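```bash
python3 -m crank '0 -5 40 -0.006 0 0; 0 0 45 0 0 0; 0 0 40 0 0 0; 0 0 0 0 0 0' 0.45
python3 - <<'E'
from h import *
snap("top","t6",(110,170,220,280),5);snap("side","s6",(200,270,320,384),5)
E
python3 d.py .4727 .330 .006 0 62.5
```

```text
time: 12.55
eef_pos: [0.471, 0.3286, 0.046]
tcp_rot: [0.854, 0.52, 0.001, 0.004]
contact_force: [0.3, -0.2, 0.1]
opening: 0.725
t 12.65 pos [0.474  0.3304 0.0504] q [0.8541 0.5201 0.0052 0.0043] F [-0.8 -0.3  1. ] op 0.7283354821467449
shift mm [-1.2 -1.6 44.4]
turn [ 0.013 -0.004  0.003]
```

View pics/t6.png

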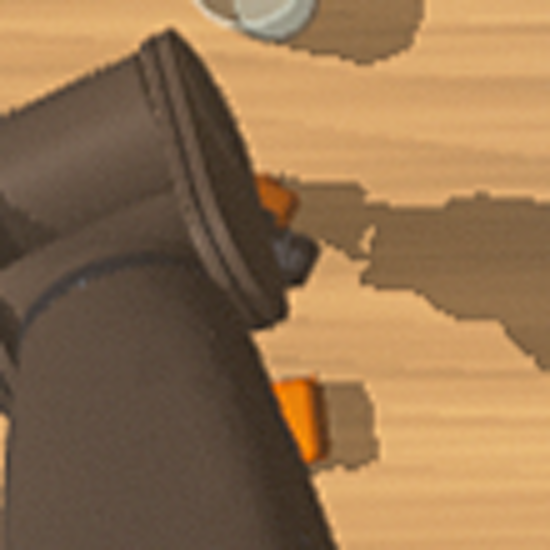

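View pics/s6.png

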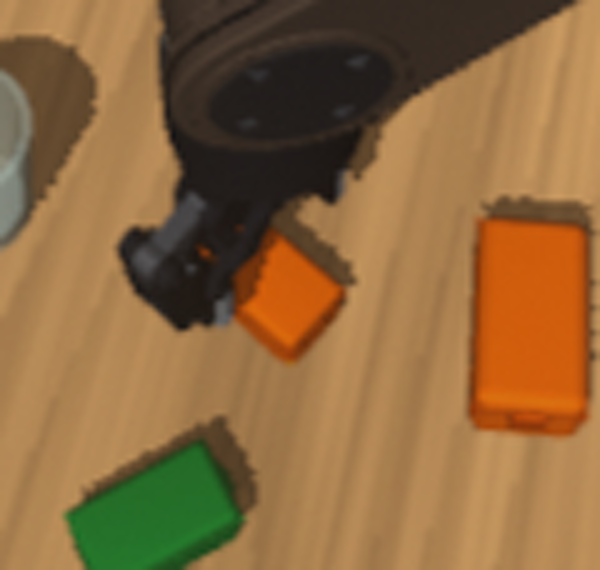

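```bash
python3 -m crank '-1 -2 15 0.013 0 0; 0 0 15 0 0 0; 0 0 13 0 0 0; 0 0 0 0 0 0; 0 0 0 0 0 0'; python3 d.py .4727 .330 .006 0 62.5
python3 - <<'E'
from h import *
snap("side","s7",(200,270,320,384),5)
E
```

```text
time: 13.28
eef_pos: [0.4706, 0.3307, 0.0059]
tcp_rot: [0.854, 0.521, 0.001, -0.001]
contact_force: [0.1, 0.3, 0.2]
opening: 0.725
t 13.275 pos [0.4706 0.3307 0.0059] q [ 8.538e-01  5.206e-01  8.000e-04 -1.400e-03] F [0.1 0.3 0.2] op 0.7253381633113013
shift mm [ 0.4  2.2 -0.1]
turn [-0.002 -0.003  0.004]
```

View pics/s7.png

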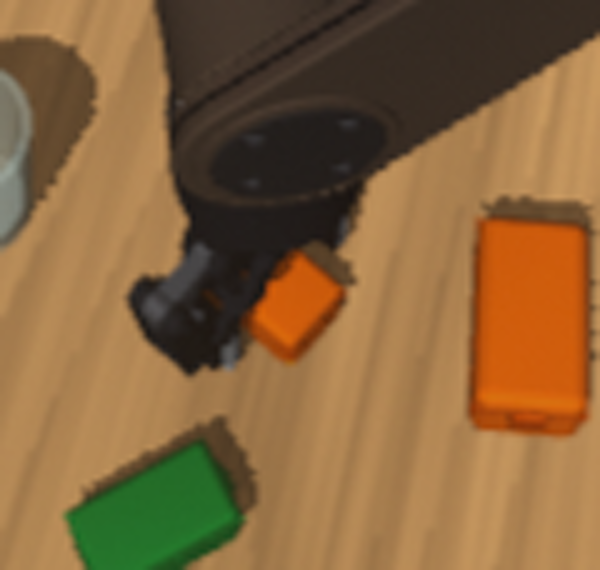

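```bash
python3 -m crank '0 0 0 0 0 0; 0 0 0 0 0 0; 0 0 0 0 0 0; 0 0 0 0 0 0; 0 0 0 0 0 0' -1 40;  python3 -m crank '0 0 -10 0 0 0; 0 0 -30 0 0 0; 0 0 -50 0 0 0; 0 0 -50 0 0 0; 0 0 0 0 0 0'
python3 - <<'E'
from h import *
snap("side","s8",(180,220,330,370),4);snap("top","t8",(110,170,220,280),5)
E
python3 d.py .547 -.075 .16 0 90
```

```text
time: 13.95
eef_pos: [0.4711, 0.3309, 0.0066]
tcp_rot: [0.854, 0.521, 0.001, -0.001]
contact_force: [-0.3, 0.4, 4.6]
opening: 0.416
time: 14.58
eef_pos: [0.4731, 0.3314, 0.1512]
tcp_rot: [0.854, 0.521, 0.006, -0.001]
contact_force: [1.4, -0.8, -1.4]
opening: 0.414
t 14.675 pos [0.47   0.3299 0.1457] q [ 8.538e-01  5.206e-01  5.000e-04 -1.500e-03] F [ 0.2  0.8 -1.2] op 0.413128548837129
shift mm [-324.6  253.9  -15.6]
turn [-0.001 -0.003 -0.476]
```

View pics/s8.png

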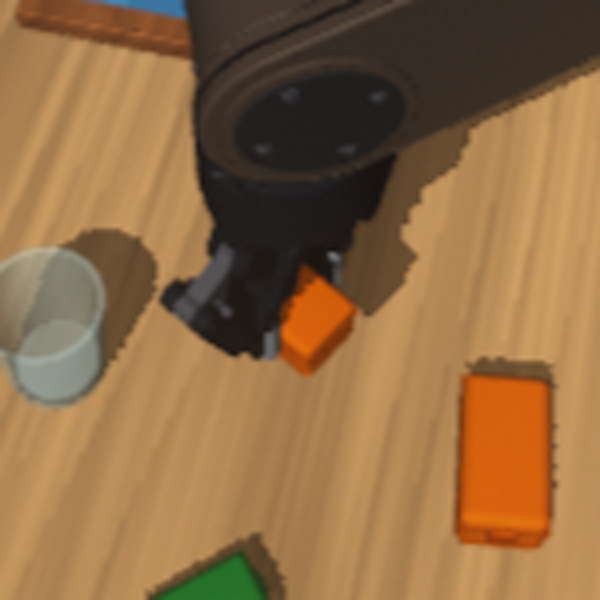

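Run:
```python
# bay geometry from earlier top/side crops s4 (scale3.6 off 170,80), t4 (scale5 off 220,110)
from fit2 import *
T4=lambda u,v:C(u,v,220,110,5,5); S4=lambda u,v:C(u,v,170,80,3.6,3.6)
for n,uv in [("rear right inner rim",(503,282)),("outer low right front",(522,448)),("low right rear/wall foot",(512,203)),("cover fr-right..",(322,218)),("cover rear-left",(118,218)),("board fr right",(538,475)),("wall foot left",(93,205))]:
    print(n,[np.round(atz("top",T4(*uv),z),4) for z in (.04,.09,.095)])
print("wall fr corners z.24",[np.round(atz("top",T4(*uv),.24),4) for uv in((88,122),(556,120))],"rear",[np.round(atz("top",T4(*uv),.24),4) for uv in((82,8),(555,5))])
print("cover near right side", np.round(atz("side",S4(375,362),.095),4),"cover near left",np.round(atz("side",S4(338,482),.095),4),"board front -y",np.round(atz("side",S4(415,315),.04),4),"board front +y",np.round(atz("side",S4(345,576),.04),4))
```

```text
rear right inner rim [array([ 0.6057, -0.1342,  0.04  ]), array([ 0.5938, -0.1256,  0.09  ]), array([ 0.5926, -0.1247,  0.095 ])]
outer low right front [array([ 0.5089, -0.1409,  0.04  ]), array([ 0.5013, -0.132 ,  0.09  ]), array([ 0.5005, -0.1311,  0.095 ])]
low right rear/wall foot [array([ 0.6525, -0.1414,  0.04  ]), array([ 0.6386, -0.1325,  0.09  ]), array([ 0.6372, -0.1316,  0.095 ])]
cover fr-right.. [array([ 0.6452, -0.0311,  0.04  ]), array([ 0.6315, -0.027 ,  0.09  ]), array([ 0.6301, -0.0266,  0.095 ])]
cover rear-left [array([0.6468, 0.0867, 0.04  ]), array([0.6331, 0.0856, 0.09  ]), array([0.6317, 0.0855, 0.095 ])]
board fr right [array([ 0.4933, -0.1493,  0.04  ]), array([ 0.4863, -0.1401,  0.09  ]), array([ 0.4856, -0.1391,  0.095 ])]
wall foot left [array([0.6548, 0.101 , 0.04  ]), array([0.6407, 0.0993, 0.09  ]), array([0.6393, 0.0992, 0.095 ])]
wall fr corners z.24 [array([0.6396, 0.0963, 0.24  ]), array([ 0.6376, -0.1287,  0.24  ])] rear [array([0.697 , 0.0986, 0.24  ]), array([ 0.6956, -0.1309,  0.24  ])]
cover near right side [ 0.5056 -0.0291  0.095 ] cover near left [0.5066 0.0841 0.095 ] board front -y [ 0.4945 -0.1374  0.04  ] board front +y [0.4927 0.1199 0.04  ]
```

```bash
python3 -m crank '-20 0 -20 0 0 -0.159; -40 0 0 0 0 -0.159; -45 5 0 0 0 -0.159; -50 5 0 0 0 0; -50 5 0 0 0 0'; python3 d.py .55 -.076 .165 0 90.3
```

```text
time: 15.3
eef_pos: [0.4549, 0.1276, 0.1625]
tcp_rot: [0.706, 0.708, -0.001, -0.003]
contact_force: [0.9, -0.5, -2.0]
opening: 0.413
t 15.3 pos [0.4549 0.1276 0.1625] q [ 0.7064  0.7078 -0.0009 -0.0029] F [ 0.9 -0.5 -2. ] op 0.4130683636015072
shift mm [-203.8   94.7   -3.6]
turn [-0.005 -0.003 -0.003]
```

```bash
python3 -m crank '-50 20 0 0 0 0; -50 25 0 0 0 0; -50 25 0 0 0 0; -50 22 0 0 0 0; -3 2 0 0 0 0'; python3 -m crank '0 0 0 0 0 0'; python3 d.py .55 -.076 .052 0 90.3
python3 - <<'E'
from h import *
snap("side","s9",(170,80,330,240),3.6);snap("top","t9",(220,110,350,215),5)
E
```

```text
time: 15.92
eef_pos: [0.5506, -0.0766, 0.1618]
tcp_rot: [0.708, 0.706, -0.0, -0.003]
contact_force: [0.1, -0.6, -1.6]
opening: 0.409
time: 16.05
eef_pos: [0.5496, -0.0734, 0.1621]
tcp_rot: [0.707, 0.707, 0.0, -0.004]
contact_force: [-0.1, -0.1, -0.8]
opening: 0.414
t 16.05 pos [ 0.5496 -0.0734  0.1621] q [ 0.707   0.7072  0.     -0.0036] F [-0.1 -0.1 -0.8] op 0.4137628014872557
shift mm [ -3.2   0.9 110.1]
turn [-0.005 -0.005 -0.005]
```

View pics/s9.png

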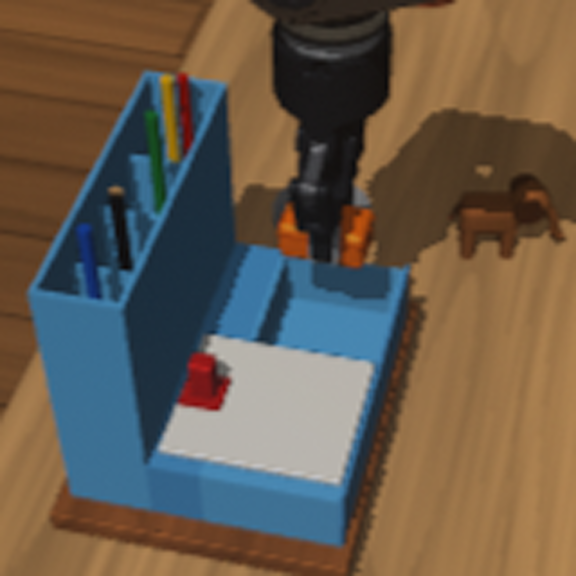

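View pics/t9.png

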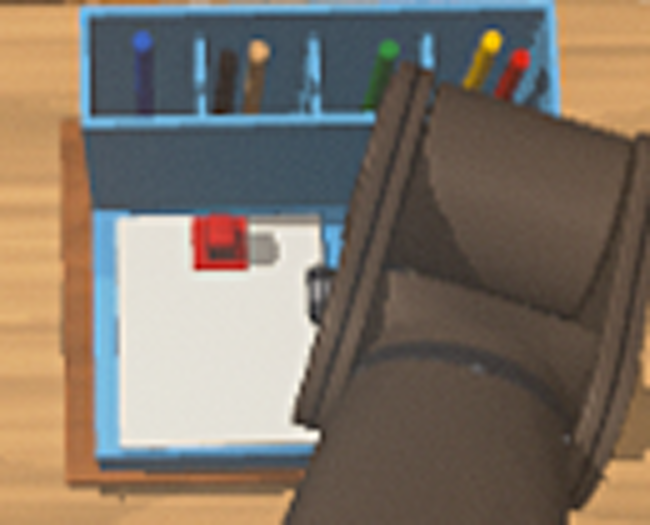

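```bash
python3 -m crank '-2 0 30 0 0 0; 0 0 30 0 0 0; 0 0 20 0 0 0; 0 0 12 0 0 0; 0 0 0 0 0 0'; python3 d.py .55 -.076 .052 0 90.3
python3 - <<'E'
from h import *
snap("side","s10",(210,110,310,210),5.5)
E
```

```text
time: 16.77
eef_pos: [0.5503, -0.0745, 0.0718]
tcp_rot: [0.706, 0.708, 0.001, -0.002]
contact_force: [0.0, 0.4, -1.5]
opening: 0.415
t 16.775 pos [ 0.5503 -0.0745  0.0718] q [ 7.063e-01  7.079e-01  6.000e-04 -2.200e-03] F [ 0.   0.4 -1.5] op 0.41468482299512394
shift mm [-1.6 -0.3 19.8]
turn [-0.002 -0.004 -0.003]
```

View pics/s10.png

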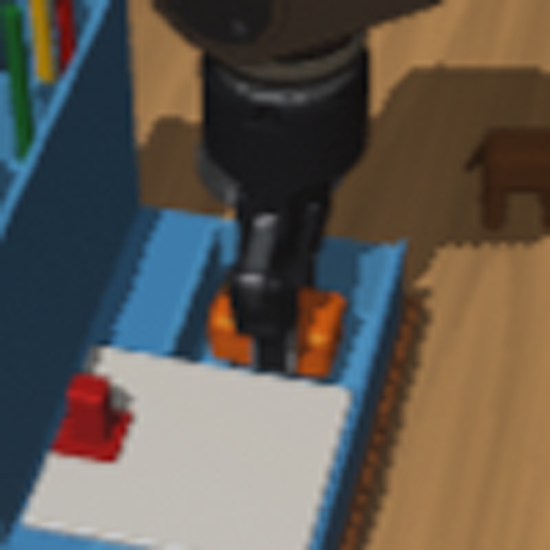

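```bash
python3 -m crank '-1 0 8 0 0 0; 0 0 7 0 0 0; 0 0 0 0 0 0'; python3 -m crank '0 0 2 0 0 0; 0 0 0 0 0 0'; python3 -m crank '0 0 2 0 0 0; 0 0 0 0 0 0'
```

```text
time: 17.2
eef_pos: [0.5506, -0.0764, 0.0569]
tcp_rot: [0.707, 0.707, 0.001, -0.002]
contact_force: [0.9, 0.1, -1.6]
opening: 0.408
time: 17.45
eef_pos: [0.5511, -0.0765, 0.0556]
tcp_rot: [0.707, 0.708, 0.001, -0.001]
contact_force: [-0.1, -0.6, -2.4]
opening: 0.414
time: 17.7
eef_pos: [0.551, -0.0765, 0.0534]
tcp_rot: [0.707, 0.708, 0.001, -0.001]
contact_force: [-0.2, 0.1, -1.9]
opening: 0.411
```

```bash
python3 -m crank '0 0 1.5 0 0 0; 0 0 0 0 0 0'; python3 -m crank '0 0 1 0 0 0; 0 0 0 0 0 0'; python3 -m crank '0 0 1 0 0 0; 0 0 0 0 0 0'
```

```text
time: 17.95
eef_pos: [0.551, -0.0764, 0.0519]
tcp_rot: [0.707, 0.708, 0.001, -0.001]
contact_force: [1.4, 0.2, -1.4]
opening: 0.413
time: 18.2
eef_pos: [0.5511, -0.0764, 0.051]
tcp_rot: [0.707, 0.708, 0.001, -0.001]
contact_force: [-0.6, -0.0, -1.5]
opening: 0.414
time: 18.45
eef_pos: [0.5512, -0.0765, 0.0506]
tcp_rot: [0.707, 0.708, 0.001, -0.001]
contact_force: [-2.0, 1.0, 3.0]
opening: 0.414
```

Floor contact: the z force went from −1.5 to +3 N. Next I'll release gently and rise.

```bash
python3 -m crank '0 0 0 0 0 0; 0 0 0 0 0 0; 0 0 0 0 0 0' 0.1; python3 -m crank '0 0 -8 0 0 0; 0 0 -20 0 0 0; 0 0 -40 0 0 0; 0 0 -50 0 0 0; 0 0 0 0 0 0'
```

```text
time: 18.82
eef_pos: [0.5511, -0.0765, 0.0499]
tcp_rot: [0.707, 0.708, 0.001, -0.001]
contact_force: [-0.1, 0.0, 0.1]
opening: 0.546
time: 19.45
eef_pos: [0.5545, -0.0779, 0.1743]
tcp_rot: [0.707, 0.708, 0.004, 0.004]
contact_force: [-0.3, 0.7, -0.6]
opening: 0.55
```

```bash
python3 -m crank '0 -20 -40 0 0 0; 0 -40 -20 0 0 0; 0 -40 0 0 0 0; 0 0 0 0 0 0'
python3 - <<'E'
from h import *
snap("side","s11",None,1.5);a=snap("top","t11",(220,110,350,215),5)
snap("side","s11c",(210,100,310,200),5.5)
for c in("side","top"):
  for n in("case_mid","tab","elephant","votive_jar","spoon_rest"): print(c,n,[(round(x["xy"][0]*512,1),round(x["xy"][1]*384,1),round(x["p"],2)) for x in optics.recognise(c,n)])
st()
E
```

```text
time: 19.95
eef_pos: [0.449, -0.0767, 0.2274]
tcp_rot: [0.707, 0.707, 0.001, -0.002]
contact_force: [-0.2, -0.3, 0.2]
opening: 0.55
side case_mid [(259.8, 172.3, 0.69), (305.8, 339.7, 0.66)]
side tab [(246.4, 192.9, 0.74), (191.7, 299.8, 0.65)]
side elephant []
side votive_jar [(192.0, 301.4, 0.65)]
side spoon_rest [(260.8, 136.4, 0.59), (224.7, 177.8, 0.17)]
top case_mid [(156.8, 255.1, 0.74), (296.7, 180.1, 0.7), (125.0, 208.4, 0.59)]
top tab [(266.3, 174.6, 0.75)]
top elephant [(263.2, 174.7, 0.49)]
top votive_jar [(160.1, 165.9, 0.94)]
top spoon_rest [(369.7, 168.7, 0.87)]
t 20.6 pos [ 0.4513 -0.0771  0.228 ] q [ 0.7066  0.7076  0.001  -0.0013] F [-0.7  0.4  0.3] op 0.5505829142307007
```

View pics/s11.png

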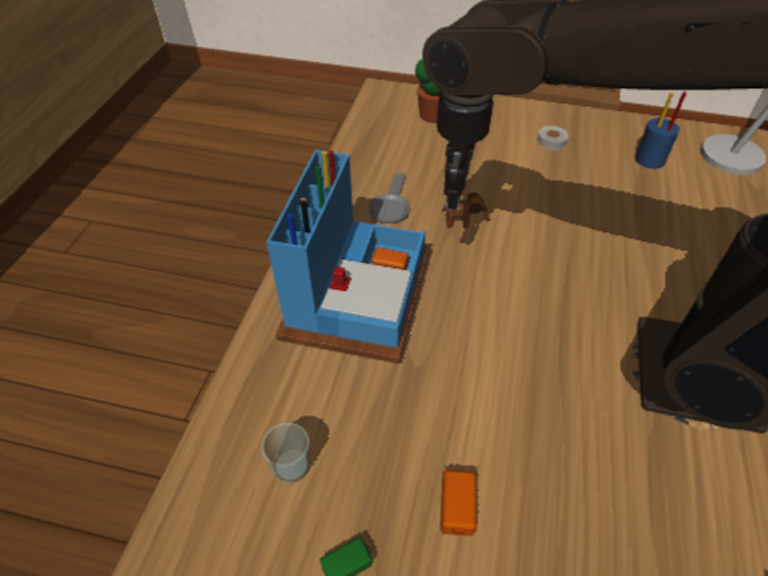

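View pics/t11.png

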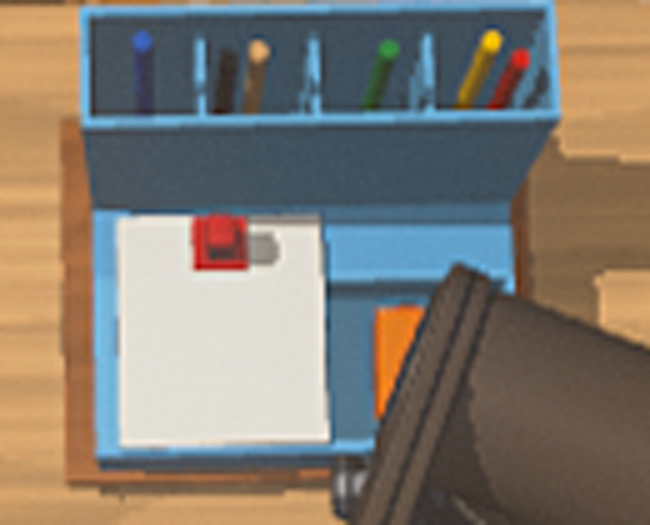

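View pics/s11c.png

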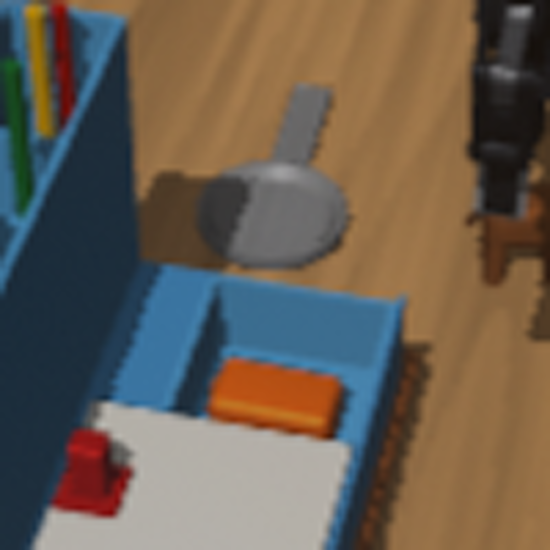

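```bash
python3 -m crank '50 0 0 0 0 0; 50 0 0 0 0 0; 50 0 0 0 0 0; 50 0 0 0 0 0; 0 0 0 0 0 0'
python3 - <<'E'
from h import *
im=np.load("im0.npz")
import cv2
for c,w in (("top",(350,195,400,250)),("side",(285,120,335,160))):
    a=optics.read_camera(c); d=np.abs(a.astype(int)-im[c]).max(2)[w[1]:w[3],w[0]:w[2]]
    print(c,"elephant px diff>40:",(d>40).sum())
snap("top","t12",(220,110,350,215),5)
a=optics.read_camera("top");b=optics.read_camera("side")
r={}
for c,i,w in(("top",a,(280,150,330,205)),("side",b,(240,155,285,190))):
    h=cv2.cvtColor(i[w[1]:w[3],w[0]:w[2]],cv2.COLOR_RGB2HSV).astype(int)
    m=(h[...,0]>4)&(h[...,0]<16)&(h[...,1]>170)&(h[...,2]>90); q=np.argwhere(m)[:,::-1]+[w[0],w[1]]; r[c]=q.mean(0); print(c,len(q),q.mean(0),q.min(0),q.max(0))
    print("pred top centre",proj(c,(.551,-.0765,.074)))
print(tri(r["side"],r["top"])); st()
E
```

```text
time: 21.22
eef_pos: [0.4505, 0.1255, 0.2288]
tcp_rot: [0.705, 0.709, 0.001, -0.001]
contact_force: [0.1, -0.9, -0.1]
opening: 0.549
top elephant px diff>40: 666
side elephant px diff>40: 1537
top 291 [302.05841924 182.43642612] [295 163] [325 199]
pred top centre [302.24147028 182.66770192]
side 228 [259.61842105 172.09649123] [248 166] [271 179]
pred top centre [260.90611587 170.19708423]
(array([ 0.55408948, -0.07714282,  0.06495232]), [np.float64(0.000634778165128129), np.float64(0.0006347781651280653)])
t 21.475 pos [0.4511 0.1219 0.2287] q [ 0.7073  0.7069  0.0009 -0.0011] F [-0.2 -0.8 -0.2] op 0.5501786316453708
```

View pics/t12.png

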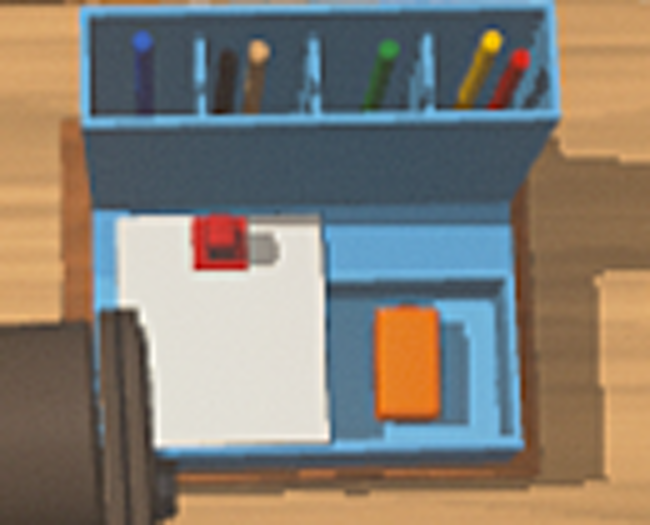

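The case lies flat in the middle of the bay. Before signing off I'll check that the elephant pixel difference is only arm or shadow.

Run:
```python
from h import *
snap("side","s13",(230,80,390,200),4.5)
print([(round(x["xy"][0]*512,1),round(x["xy"][1]*384,1),round(x["p"],2)) for x in optics.recognise("side","elephant")])
b=optics.read_camera("top")
print([(round(x["xy"][0]*512,1),round(x["xy"][1]*384,1),round(x["p"],2)) for x in optics.recognise("top","elephant")])
```

```text
[(318.7, 138.5, 0.6)]
[(372.5, 219.6, 0.84), (282.5, 152.6, 0.35)]
```

View pics/s13.png

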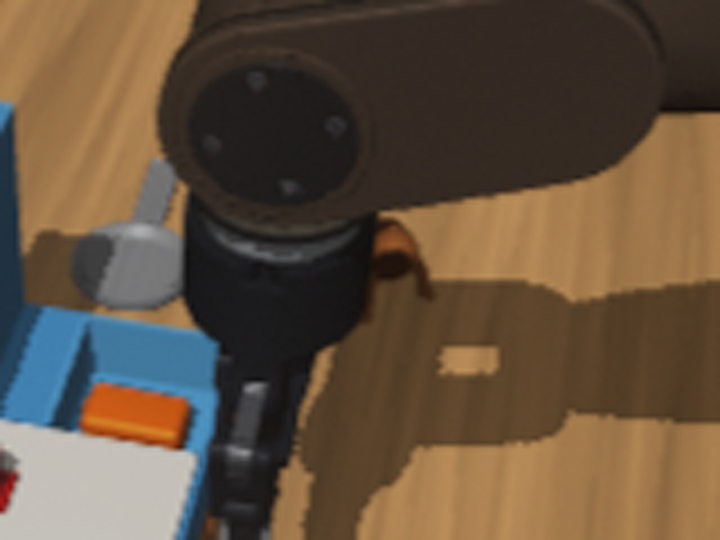

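The elephant is only partly hidden behind the arm. In the top view it is where it started: (372,220) now against (371,221) at the start. I'm handing the job in.

Run:
```python
from h import *
st(); print(ctrl.sign_off())
```

```text
t 21.675 pos [0.4511 0.122  0.2288] q [ 0.7073  0.707   0.0011 -0.0012] F [ 0.1  0.5 -0.1] op 0.5499425293681464
the job is handed in; nothing more can be done
None
```

The job was handed in at 21.7 s; no verdict is reported, so what follows rests on my own checks.

**What I did:** I took the tab with the tool leaned back about 32°. The cover stopped on the bump after about 14 mm of travel. There I raised it 9.5 mm, carried it 23 mm past, lowered it, and slid it to the hard stop (about 35 N on the wrist). I then gripped the smaller orange case across its width, lowered it until it touched the compartment floor, and let go.

**Last checks:**
- **Cover:** it looks fully open and down, and the tab's height while I held it was the same as before the lift.
- **Case:** it lies flat and squarely placed at about (0.554, -0.077) m, within a few mm of the compartment's centre.
- **Robot:** it is clear of everything, with wrist force near zero.
- **Jar and spoon rest:** both are where they started to within a few pixels in both views.
- **Elephant:** it is within 2 pixels of its start in the top view.

**Checks that disagreed or fell short:**
- **Case height:** the two-view measurement gave about 0.065 m, between the expected centre (0.059 m) and top face (0.074 m), because it mixes top and side faces. The floor contact is the stronger evidence that it is down.
- **Elephant, side view:** the arm partly hid it, so that picture could not confirm its place. The networks also gave a few false hits, which I threw out by looking at the pictures.

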